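# Tip the sweets out of the tilting tin

### The job

Guests are coming: bring the blue bowl under the pouring side of the red tin, tip the tin right over (the black handle turns it) so that all four sweets drop into the bowl, then swing the tin back fully upright. Leave the bowl standing flat on the console with all the sweets in it, and do not disturb the jar, the tea glass or the key.

Things in the scene. Friction and masses are not known exactly. Their poses are not given: they have to be found in the camera images.
- stand: Fixed stand carrying the tin. Origin: on the console below the middle of the pivot axis. x = pivot axis (roughly away from the robot), -y = pouring side, z up. Wooden base 166 x 100 x 12 mm only at the back (y +30 to +130 mm), with a steel strip (top 24 mm) each side. Steel uprights 8 mm thick at x = -75 and +75 mm, y -10 to +30 mm, 160 mm high; 142 mm between them.
- tin (a joint): Tilt of the red tin, rad: 0 = upright at its stop; grows as it tips to the stand's -y; 2.6 = far stop, mouth steeply down. Stiff (0.16 N m, 1 to 2 N at the handle), stays where left. Tin: red open plastic cup 110 mm high, 100 mm wide at the bottom, 118 mm at the rim, wall 3 mm; axis 40 mm above its bottom, 20 mm off its centre to the pouring side. It stays 60 mm or more above the console.
- pivot (a point): Centre of the tin's pivot axis, 150 mm above the console; axes as stand.
- handle (a point): Middle of the black tipping grip: 14 mm thick, level, parallel to the pivot axis, 120 mm from it, along stand x -88 to -158 mm (this point -128), on a 10 mm steel crank arm at x = -90 mm, robot's side. Turns with the tin: leans 1.29 rad from vertical to the back (stand +y) at tilt 0, straight up at 1.29, 1.31 rad to the pouring side at 2.6. Can be pushed from either side.
- drop (a point): Point on the console on the pouring side, 100 mm from the pivot axis (stand x 0, y -100 mm). Sweets from the fully tipped tin land about 0 to 150 mm from the axis, so a bowl centred here catches them; its edge then reaches just under the tin, between the uprights.
- bowl: Loose round blue ceramic bowl, 220 mm across the rim, 204 mm across the foot, 36 mm high, wall 8 mm thick, leaning outward (wall middle at radius about 105 mm near the rim), inner floor 6 mm up, 0.5 kg nominal. Origin: centre of its underside. Slides on the console.
- sweet0: Wrapped sweet with a yellow wrapper and a white band, a rounded brick 34 x 26 x 20 mm, 16 g, starts lying on the tin's floor. Origin: centre of its underside.
- sweet1: Wrapped sweet with a green wrapper and a white band, a rounded brick 34 x 26 x 20 mm, 16 g, starts lying on the tin's floor. Origin: centre of its underside.
- sweet2: Wrapped sweet with a blue wrapper and a white band, a rounded brick 34 x 26 x 20 mm, 16 g, starts lying on the tin's floor. Origin: centre of its underside.
- sweet3: Wrapped sweet with a orange wrapper and a white band, a rounded brick 34 x 26 x 20 mm, 16 g, starts lying on the tin's floor. Origin: centre of its underside.
- jar: Bystander: small glass jar with brass cap, 64 mm across, 95 mm high, loose. Origin: centre of its underside.
- tea_glass: Bystander: amber tea glass, 62 mm across the rim, 88 mm high, loose, standing on a fixed brass saucer 110 mm across. Origin: centre of its underside.
- key: Bystander: steel door key, about 80 mm long, 4 mm thick, lying loose on a fixed grey coaster 100 x 100 x 5 mm. Origin: middle of its underside.
Mind the look-alikes: they are no part of the job. What is meant by the bowl is not pink, and is the smaller of those in its own colour.

How it is judged:
By the outcome, as a careful person would: the job done as asked, in the order asked, and still so for the second after the job is handed in, with the robot touching nothing.
It also fails if it takes over 67 s, if anything falls off the work surface, if the arm or the gripper's body presses on something with over 40 N, if the wrist force passes 120 N, or if a joint passes its speed limit or range.

### The arm

A 7-joint arm with a two-finger parallel gripper is mounted at the origin on the work surface. World frame = base frame: x ahead of the robot, y to its left, z up, the work surface at z = 0. Lengths are in m, angles in rad, forces in N, time in s.
With the tool pointing down it reaches from about 0.425 to 0.875 m from the base axis. Payload 8.4 kg.
Tool frame: the origin (TCP) lies where the fingers leave the gripper's body, on its centre line; the fingertips stand 73 mm ahead of it and the grasp point (between the pads) lies 54 mm ahead of it; z points along the fingers, y is the line along which they close (so a half turn about z gives the same grasp; the last joint's range is limited). The gripper opens to 85 mm and grips with 20 to 120 N. Pads are 22 mm wide; open, the fingers measure 114 mm over their backs; the gripper's body (76 mm by 85 mm) begins 54 mm behind the grasp point. The pads swing forward as they close: fully open they stand 13 mm farther back than shut.
Start: joints at [1.174, 0.333, 0.04, 1.465, -0.013, 1.343, -0.059], TCP at [0.191, -0.621, 0.304] pointing down, gripper open.
Joint ranges: [-2.58, 2.58], [-0.38, 2.09], [-1.3, 1.39], [0.25, 2.4], [-1.5, 4.64], [0.08, 2.09], [-2.65, 2.65]. Speed limits (rad/s): [2.22, 2.22, 2.79, 2.79, 3.14, 3.14, 3.14].

### API

Orientations are given as a unit quaternion [w, x, y, z].
In Python, from plant import manip, read_camera gives the robot as it stands. The module is installed in compiled form; this text tells all that it offers.
- The arm moves only by the tool send_rows, never from a script. Its argument "rows" is a list of rows, each an object of numbers: "wx", "wy", "wz": the turn, a rotation vector about the tool's x, y, z in degrees; "x", "y", "z": the shift along the tool's x, y, z in mm; "grip": the closure, from -1 (fully open) to 1 (shut). In form: [{"wx": .., "wy": .., "wz": .., "x": .., "y": .., "z": .., "grip": ..}, ...]. A call has 1 to 20 rows; each row shifts and turns the commanded pose from where the row before left it, along the tool's axes as they then stand; what a row does not reach is not made up. A row lasts 1/10 s, in which the tool goes at most 50 mm and 8.59 degrees, less where a joint would pass 70% of its speed; a pose out of reach is approached as far as the arm can. A call with a gripper value outside its range is refused whole. The fingers move at their own pace and stop on an object; the grip force is fixed at half the most. Time passes only in rows, so rows that do not move let the fingers close. It gives the time, the measured TCP pose, the force, the opening and the grip force at its end, in the units of the state.
- manip.read_state(): the state, without advancing time (a new reading comes with each control period).
- read_camera(name): name is "side" or "top"; returns a dict with "frame" (480x640x3 uint8, red, green, blue), "fovy" (degrees; the focal length in pixels is half the picture's height over the tangent of half this angle, whatever the lens; pixels are square), "cx", "cy" (the principal point, pixels), "cam_to_world" (4x4, takes a point from camera to world coordinates). Camera axes: x right, y up, looking along -z (the intrinsics and any distortion apply to the point x, -y, -z); pixel columns grow to the right and rows downward; lengths in m; the calibration is good to about 2 mm. A picture is of the moment at which its call begins. There is no depth.
- manip.job_done(): hands the job in; it is judged then, once.
The state is a dict: "time": time; "q": joint angles; "joint_velocities": joint speeds; "joint_efforts": joint torques, N m; "tcp_pos": TCP position; "orientation": TCP orientation; "contact_force": force on the tool from outside, world axes, zero at the start; "ft_torque": the same for the moment, N m; "grip_width": finger opening in m; "grasp_force": force on a finger pad.
Only numpy, scipy, OpenCV 4.12 (cv2) and the standard library are available. Lean on these libraries where they do the work, as an engineer would, in place of code of your own. Each camera call takes 0.05 s, during which the arm holds its last target. There are 200 camera calls.

## Working session

There is one attempt and no reset: what is moved stays moved. The work goes in short steps, Python scripts to look and compute and a tool call to move; the robot and the scene stay as the last step left them, time stands still between calls to the robot, and variables do not carry over. Pictures are saved under pics/ and viewed, at most 10 in all, crops included, and the job is handed in when it is done.

Besides the shell and the picture viewer there is one more tool, called as name([rows], argument=value, ...), one row to a line, values as JSON. send_rows: Moves the arm, as the interface text tells. Its arguments: {"type":"object","properties":{"rows":{"type":"array","items":{"type":"object","properties":{"wx":{"type":"number"},"wy":{"type":"number"},"wz":{"type":"number"},"x":{"type":"number"},"y":{"type":"number"},"z":{"type":"number"},"grip":{"type":"number"}}}}},"required":["rows"]}

```bash
mkdir -p pics; cat > h.py <<'E'
import numpy as np, cv2
from plant import manip, read_camera
def cam(n,save=None):
    c=read_camera(n); 
    if save: cv2.imwrite('pics/'+save,c['frame'][:,:,::-1])
    return c
def ray(c,u,v):
    f=240/np.tan(np.radians(c['fovy'])/2); M=np.array(c['cam_to_world'])
    d=M[:3,:3]@np.array([(u-c['cx'])/f,-(v-c['cy'])/f,-1]); return M[:3,3],d/np.linalg.norm(d)
def plane(c,u,v,z):
    o,d=ray(c,u,v); return o+d*(z-o[2])/d[2]
def proj(c,p):
    f=240/np.tan(np.radians(c['fovy'])/2); M=np.array(c['cam_to_world'])
    q=M[:3,:3].T@(np.array(p)-M[:3,3]); return c['cx']+f*q[0]/-q[2], c['cy']-f*q[1]/-q[2]
E
python3 - <<'E'
from h import *
import pickle
d={}
for n in('top','side'):
    c=cam(n,n+'0.png'); d[n]=c; print({k:v for k,v in c.items() if k!='frame'})
pickle.dump(d,open('c0.pkl','wb'))
print(manip.read_state())
E
```

```text
{'fovy': 43.05406202056118, 'cx': 315.78796599984065, 'cy': 236.91950128279458, 'cam_to_world': array([[ 0.01998618,  0.99608122, -0.08615547,  0.32996502],
       [-0.99978999,  0.01952111, -0.0062372 , -0.01780954],
       [-0.00453091,  0.08626204,  0.99626218,  1.49212888],
       [ 0.        ,  0.        ,  0.        ,  1.        ]])}
{'fovy': 50.06706457046045, 'cx': 324.3256584913492, 'cy': 234.24258101672228, 'cam_to_world': array([[ 0.99752631,  0.06184474, -0.0334138 ,  0.40124506],
       [-0.06913823,  0.77734877, -0.62525898, -0.90436725],
       [-0.0126948 ,  0.62602246,  0.77970169,  1.24814438],
       [ 0.        ,  0.        ,  0.        ,  1.        ]])}
{'time': 0.1, 'q': array([ 1.17380244,  0.33383562,  0.03985276,  1.46617868, -0.0134272 ,
        1.34333795, -0.0585014 ]), 'joint_velocities': array([-0.000171  , -0.00110857, -0.00163014, -0.00402225, -0.00096915,
       -0.00036484, -0.00113406]), 'joint_efforts': array([ 5.15838648e-03, -6.60003519e+01,  1.37081254e+00, -4.06469858e+01,
        1.70604768e-02,  8.90167459e-03,  4.25209308e-06]), 'tcp_pos': array([ 0.19062588, -0.62108727,  0.30311487]), 'orientation': array([-7.33142843e-04,  9.88935312e-01,  1.48345513e-01, -1.43356729e-04]), 'contact_force': array([-0.66332218,  0.70316816,  0.28099947]), 'ft_torque': array([-0.05405708,  0.02811634, -0.04731124]), 'grasp_force': 0.0, 'grip_width': 0.0856915745871223}
```

View pics/top0.png

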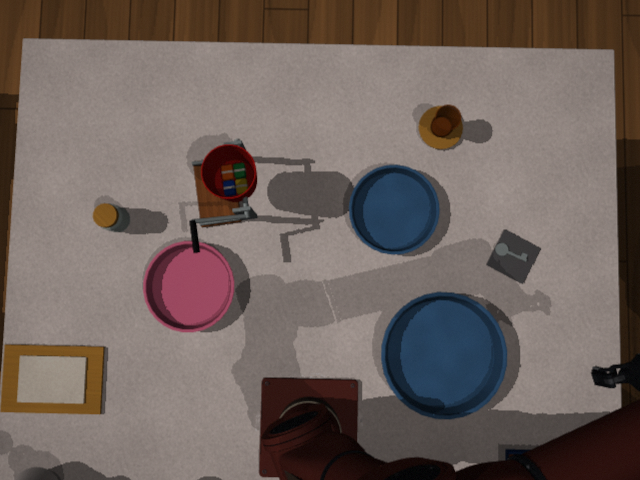

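View pics/side0.png

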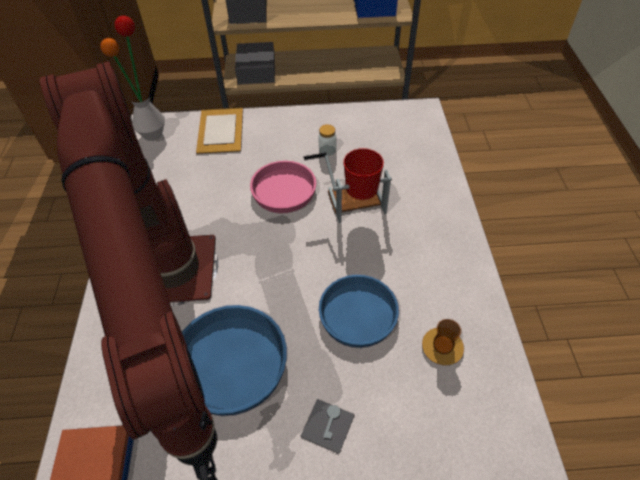

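The top view shows two blue bowls, a smaller one at (395,209) and a larger one at (445,353), plus a pink one at (190,286). The smaller blue bowl at (395,209) fits the description. The tin is at (230,172) and the black handle runs from (193,222) to (196,251). I'll measure these and confirm the choice in a crop.

```bash
python3 - <<'E'
from h import *
import pickle
d=pickle.load(open('c0.pkl','rb')); t=d['top']; s=d['side']
def blobs(c,m,amin):
    n,l,st,ce=cv2.connectedComponentsWithStats(m.astype(np.uint8)); return [(l==i) for i in range(1,n) if st[i,4]>amin]
for n,c in d.items():
    hsv=cv2.cvtColor(c['frame'],cv2.COLOR_RGB2HSV)
    m=(hsv[...,0]>95)&(hsv[...,0]<118)&(hsv[...,1]>110)&(hsv[...,2]>50)
    for b in blobs(c,m,2000):
        k=cv2.findContours(b.astype(np.uint8),0,1)[0]; k=max(k,key=cv2.contourArea)
        k=cv2.convexHull(k)[:,0].astype(float)
        # outer outline ~ rim: cast to z=36mm, fit circle
        P=np.array([plane(c,u,v,.036)[:2] for u,v in k]); A=np.c_[2*P,np.ones(len(P))]
        x=np.linalg.lstsq(A,(P**2).sum(1),rcond=None)[0]; print(n,'bowl',k.mean(0).round(),x[:2].round(4),'r',np.sqrt(x[2]+x[0]**2+x[1]**2).round(4))
    g=c['frame'].max(2)<40
    x0,y0,x1,y1=(180,210,215,260) if n=='top' else (295,145,335,170)
    b=max(blobs(c,g[y0:y1,x0:x1],10),key=np.sum); v,u=np.nonzero(b); pts=np.c_[u+x0,v+y0].astype(np.float32)
    r=cv2.minAreaRect(pts); bp=cv2.boxPoints(r); print(n,'handle',r)
    e=sorted([bp[0],bp[1],bp[2],bp[3]],key=lambda p:p[1] if n=='top' else p[0])
    for q in ((e[0]+e[1])/2,(e[2]+e[3])/2): print(q,plane(c,*q,.183).round(4))
f=lambda c,x0,y0,x1,y1,k:cv2.resize(c['frame'][y0:y1,x0:x1],None,fx=k,fy=k,interpolation=2)
a=f(t,170,125,270,265,4); b=f(s,300,130,400,230,4);b=cv2.copyMakeBorder(b,0,560-400,0,0,0)
cv2.imwrite('pics/crop1.png',np.hstack([a,b])[:,:,::-1])
cv2.imwrite('pics/crop2.png',f(t,340,150,540,430,2)[:,:,::-1])
E
```

```text
top bowl [394. 209.] [ 0.5272 -0.1953] r 0.1076
top bowl [446. 348.] [ 0.1828 -0.3166] r 0.1472
top handle ((194.1505584716797, 235.5808868408203), (31.429216384887695, 6.067782402038574), 84.5596694946289)
[192.66068 219.93706] [0.4749 0.2579 0.183 ]
[195.64044 251.22472] [0.4071 0.2489 0.183 ]
side bowl [357. 313.] [ 0.5265 -0.1979] r 0.1068
side bowl [239. 359.] [ 0.1866 -0.3092] r 0.1443
side handle ((314.6379699707031, 156.15516662597656), (2.317617893218994, 19.62249755859375), 78.11134338378906)
[305.03717 158.17639] [0.4092 0.2482 0.183 ]
[324.23877 154.13394] [0.4682 0.2612 0.183 ]
```

View pics/crop1.png

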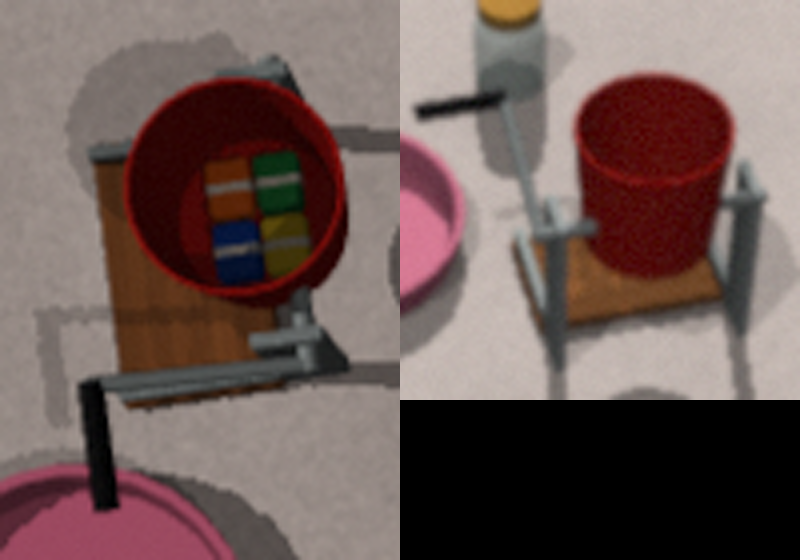

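View pics/crop2.png

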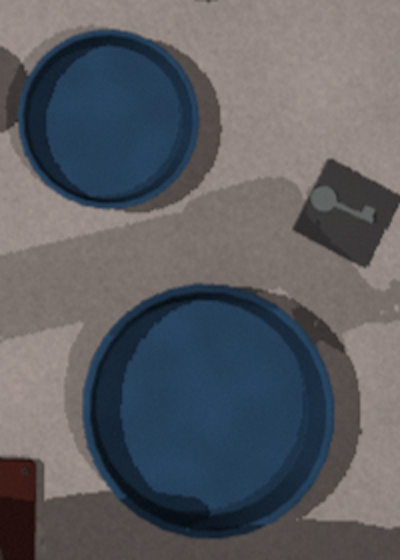

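The crop confirms the target: the smaller blue bowl, radius about 107 mm against 147 mm for the other. The near upright's top runs from about px (232.5,210) to (250,210), and the far one ends at about (241,141). Next I'll work out the stand pose from several features.

```bash
python3 - <<'E'
from h import *
import pickle
d=pickle.load(open('c0.pkl','rb')); t=d['top']; s=d['side']
def pc(cx,cy,z): return plane(t,170+(cx+.5)/4-.5,125+(cy+.5)/4-.5,z)[:2]
print('near upright ends',pc(252,341,.16).round(4),pc(320,341,.16).round(4))
print('far upright ends',pc(218,75,.16).round(4),pc(287,70,.16).round(4))
a=pc(95,160,.018);b=pc(125,402,.012);print('base back edge',a.round(4),b.round(4),np.degrees(np.arctan2(*(a-b)[::-1])))
for n,c in d.items():
    hsv=cv2.cvtColor(c['frame'],cv2.COLOR_RGB2HSV); x0,y0,x1,y1=(195,135,265,205) if n=='top' else (335,145,390,205)
    h=hsv[y0:y1,x0:x1]; m=((h[...,0]<6)|(h[...,0]>172))&(h[...,1]>150)&(h[...,2]>60)
    k=max(cv2.findContours(m.astype(np.uint8),0,1)[0],key=cv2.contourArea)[:,0]+[x0,y0]; k=cv2.convexHull(k)[:,0].astype(float)
    print(n,k.min(0),k.max(0))
    P=np.array([plane(c,u,v,.22)[:2] for u,v in k])
    if n=='side': P=P[k[:,1]<170]
    else: P=P[k[:,0]<240]
    A=np.c_[2*P,np.ones(len(P))]; x=np.linalg.lstsq(A,(P**2).sum(1),rcond=None)[0]; print(n,'rim',x[:2].round(4),np.sqrt(x[2]+x[0]**2+x[1]**2).round(4))
# candidate stand pose from handle (top): yaw a
for a in(7.6,8,):
    a=np.radians(a);ex=np.array([np.cos(a),np.sin(a)]);ey=np.array([-ex[1],ex[0]])
    H=np.array([.441,.2534]); o=H+.123*ex-.1153*ey; print('from handle',o, 'from rim top',)
    print('near up',o-.075*ex+.03*ey,o-.075*ex-.01*ey,'far',o+.075*ex+.03*ey,o+.075*ex-.01*ey,'rim',o+.02*ey,'backedge',o+.083*ex+.13*ey,o-.083*ex+.13*ey)
E
```

```text
near upright ends [0.5015 0.1753] [0.5022 0.1377]
far upright ends [0.6504 0.199 ] [0.654  0.1606]
base back edge [0.63  0.296] [0.4814 0.2733] 8.690840777253845
top [201. 145.] [255. 198.]
top rim [0.5762 0.1786] 0.0588
side [344. 149.] [382. 199.]
side rim [0.5757 0.1787] 0.0552
from handle [0.57816867 0.15538038] from rim top
near up [0.49985982 0.17519762] [0.50515007 0.135549  ] far [0.64854215 0.19503608] [0.6538324  0.15538746] rim [0.57552355 0.1752047 ] backedge [0.64324623 0.29521568] [0.47870445 0.27326112]
from handle [0.57884963 0.15634038] from rim top
near up [0.50040433 0.17561044] [0.50597126 0.13599972] far [0.64894454 0.19648641] [0.65451147 0.15687568] rim [0.57606617 0.17614574] backedge [0.64294938 0.2966266 ] [0.47856488 0.27352386]
```

send_rows([
  {"wz": 4.4,"grip": -1},
  {"wz": 4.4,"grip": -1},
  {"x": 30,"y": -20,"z": 10,"grip": -1},
  {"x": 30,"y": -20,"z": 10,"grip": -1},
  {"x": 30,"y": -20,"z": 10,"grip": -1},
  {"x": 30,"y": -20,"z": 10,"grip": -1},
  {"x": 30,"y": -20,"z": 10,"grip": -1},
  {"x": 30,"y": -20,"z": 10,"grip": -1},
  {"x": 30,"y": -20,"z": 10,"grip": -1},
  {"x": 30,"y": -20,"z": 10,"grip": -1},
  {"x": 30,"y": -20,"z": 10,"grip": -1},
  {"x": 30,"y": -20,"z": 10,"grip": -1},
  {"x": 30,"y": -20,"z": 10,"grip": -1},
  {"x": 30,"y": -20,"z": 10,"grip": -1},
  {"x": 30,"y": -20,"z": 10,"grip": -1},
  {"grip": -1},
  {"grip": -1},
])

```text
invalid input
```

send_rows([
  {"wx": 0,"wy": 0,"wz": 4.4,"x": 0,"y": 0,"z": 0,"grip": -1},
  {"wx": 0,"wy": 0,"wz": 4.4,"x": 0,"y": 0,"z": 0,"grip": -1},
  {"wx": 0,"wy": 0,"wz": 0,"x": 30,"y": -20,"z": 10,"grip": -1},
  {"wx": 0,"wy": 0,"wz": 0,"x": 30,"y": -20,"z": 10,"grip": -1},
  {"wx": 0,"wy": 0,"wz": 0,"x": 30,"y": -20,"z": 10,"grip": -1},
  {"wx": 0,"wy": 0,"wz": 0,"x": 30,"y": -20,"z": 10,"grip": -1},
  {"wx": 0,"wy": 0,"wz": 0,"x": 30,"y": -20,"z": 10,"grip": -1},
  {"wx": 0,"wy": 0,"wz": 0,"x": 30,"y": -20,"z": 10,"grip": -1},
  {"wx": 0,"wy": 0,"wz": 0,"x": 30,"y": -20,"z": 10,"grip": -1},
  {"wx": 0,"wy": 0,"wz": 0,"x": 30,"y": -20,"z": 10,"grip": -1},
  {"wx": 0,"wy": 0,"wz": 0,"x": 30,"y": -20,"z": 10,"grip": -1},
  {"wx": 0,"wy": 0,"wz": 0,"x": 30,"y": -20,"z": 10,"grip": -1},
  {"wx": 0,"wy": 0,"wz": 0,"x": 30,"y": -20,"z": 10,"grip": -1},
  {"wx": 0,"wy": 0,"wz": 0,"x": 30,"y": -20,"z": 10,"grip": -1},
  {"wx": 0,"wy": 0,"wz": 0,"x": 30,"y": -20,"z": 10,"grip": -1},
  {"wx": 0,"wy": 0,"wz": 0,"x": 0,"y": 0,"z": 0,"grip": -1},
])

```text
time: 1.7
tcp_pos: [0.5425, -0.302, 0.172]
orientation: [-0.002, 0.997, 0.076, -0.0]
contact_force: [-0.4, 0.6, 0.2]
grip_width: 0.0852
grasp_force: 0.0
```

send_rows([
  {"wx": 0,"wy": 0,"wz": 0,"x": 0,"y": -1,"z": 30,"grip": -1},
  {"wx": 0,"wy": 0,"wz": 0,"x": 0,"y": 0,"z": 30,"grip": -1},
  {"wx": 0,"wy": 0,"wz": 0,"x": 0,"y": 0,"z": 20,"grip": -1},
  {"wx": 0,"wy": 0,"wz": 0,"x": 0,"y": 0,"z": 8,"grip": -1},
  {"wx": 0,"wy": 0,"wz": 0,"x": 0,"y": 0,"z": 0,"grip": 1},
  {"wx": 0,"wy": 0,"wz": 0,"x": 0,"y": 0,"z": 0,"grip": 1},
  {"wx": 0,"wy": 0,"wz": 0,"x": 0,"y": 0,"z": 0,"grip": 1},
  {"wx": 0,"wy": 0,"wz": 0,"x": 0,"y": 0,"z": 0,"grip": 1},
  {"wx": 0,"wy": 0,"wz": 0,"x": 0,"y": 0,"z": 0,"grip": 1},
  {"wx": 0,"wy": 0,"wz": 0,"x": 0,"y": 0,"z": 0,"grip": 1},
  {"wx": 0,"wy": 0,"wz": 0,"x": 0,"y": 0,"z": 0,"grip": 1},
  {"wx": 0,"wy": 0,"wz": 0,"x": 0,"y": 0,"z": 0,"grip": 1},
])

```text
time: 2.9
tcp_pos: [0.5405, -0.3029, 0.0883]
orientation: [-0.002, 0.997, 0.074, 0.0]
contact_force: [-6.9, 14.6, 20.2]
grip_width: 0.0101
grasp_force: 60.1
```

send_rows([
  {"wx": 0,"wy": 0,"wz": 0,"x": 0,"y": 0,"z": -3,"grip": 1},
  {"wx": 0,"wy": 0,"wz": 0,"x": 4,"y": -10,"z": 0,"grip": 1},
  {"wx": 0,"wy": 0,"wz": 0,"x": 8,"y": -20,"z": 0,"grip": 1},
  {"wx": 0,"wy": 0,"wz": 0,"x": 8,"y": -20,"z": 0,"grip": 1},
  {"wx": 0,"wy": 0,"wz": 0,"x": 8,"y": -20,"z": 0,"grip": 1},
  {"wx": 0,"wy": 0,"wz": 0,"x": 8,"y": -20,"z": 0,"grip": 1},
  {"wx": 0,"wy": 0,"wz": 0,"x": 8,"y": -20,"z": 0,"grip": 1},
  {"wx": 0,"wy": 0,"wz": 0,"x": 8,"y": -20,"z": 0,"grip": 1},
  {"wx": 0,"wy": 0,"wz": 0,"x": 8,"y": -20,"z": 0,"grip": 1},
  {"wx": 0,"wy": 0,"wz": 0,"x": 8,"y": -20,"z": 0,"grip": 1},
  {"wx": 0,"wy": 0,"wz": 0,"x": 8,"y": -10,"z": 0,"grip": 1},
  {"wx": 0,"wy": 0,"wz": 0,"x": 8,"y": -5,"z": 0,"grip": 1},
  {"wx": 0,"wy": 0,"wz": 0,"x": 8,"y": -5,"z": 0,"grip": 1},
  {"wx": 0,"wy": 0,"wz": 0,"x": 0,"y": 0,"z": 0,"grip": 1},
])

```text
time: 4.3
tcp_pos: [0.6037, -0.1056, 0.0896]
orientation: [0.0, 0.997, 0.072, 0.0]
contact_force: [-2.5, -0.9, 3.9]
grip_width: 0.0095
grasp_force: 66.3
```

```bash
cat > bowl.py <<'E'
from h import *
import sys
o=np.array([.5785,.1575]); a=np.radians(8.3); ex=np.array([np.cos(a),np.sin(a)]); ey=np.array([-ex[1],ex[0]])
for n in ('top','side'):
    c=cam(n,n+sys.argv[1]+'.png'); hsv=cv2.cvtColor(c['frame'],cv2.COLOR_RGB2HSV)
    m=((hsv[...,0]>95)&(hsv[...,0]<118)&(hsv[...,1]>110)&(hsv[...,2]>50)).astype(np.uint8)
    for k in cv2.findContours(m,0,1)[0]:
        if cv2.contourArea(k)<1500: continue
        k=cv2.convexHull(k)[:,0].astype(float); P=np.array([plane(c,u,v,.036)[:2] for u,v in k])
        x=np.linalg.lstsq(np.c_[2*P,np.ones(len(P))],(P**2).sum(1),rcond=None)[0]; r=np.sqrt(x[2]+x[0]**2+x[1]**2)
        print(n,x[:2].round(4),r.round(4),'stand mm',(1e3*ex@(x[:2]-o)).round(1),(1e3*ey@(x[:2]-o)).round(1))
E
python3 bowl.py 2
```

```text
top [ 0.1826 -0.3244] 0.1424 stand mm -461.3 -419.7
top [ 0.5956 -0.0017] 0.1053 stand mm -6.0 -160.0
side [ 0.1831 -0.31  ] 0.1466 stand mm -458.8 -405.5
side [ 0.5921 -0.0085] 0.1056 stand mm -10.5 -166.2
```

send_rows([
  {"wx": 0,"wy": 0,"wz": 0,"x": 8,"y": -10,"z": 0,"grip": 1},
  {"wx": 0,"wy": 0,"wz": 0,"x": 0,"y": -20,"z": 0,"grip": 1},
  {"wx": 0,"wy": 0,"wz": 0,"x": 0,"y": -10,"z": 0,"grip": 1},
  {"wx": 0,"wy": 0,"wz": 0,"x": 0,"y": 0,"z": 0,"grip": 1},
  {"wx": 0,"wy": 0,"wz": 0,"x": 0,"y": 0,"z": 0,"grip": 1},
])

```text
time: 4.9
tcp_pos: [0.6058, -0.0639, 0.0895]
orientation: [-0.001, 0.997, 0.072, 0.001]
contact_force: [1.2, 3.9, 2.5]
grip_width: 0.0092
grasp_force: 58.3
```

```bash
python3 bowl.py 3
```

```text
top [ 0.1828 -0.3195] 0.1454 stand mm -460.5 -414.9
top [0.5701 0.0435] 0.0759 stand mm -24.8 -111.5
side [ 0.1827 -0.3101] 0.1466 stand mm -459.1 -405.6
```

View pics/top3.png

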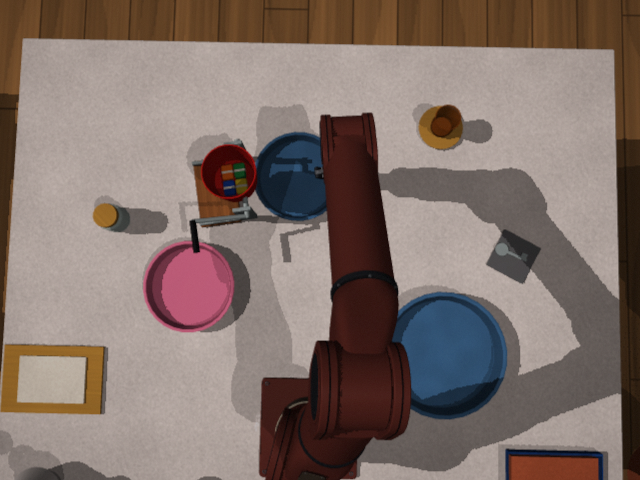

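The arm covers the bowl's right half. The visible outline runs over rows 132-219 with its left edge near col 255, so its centre is at about (299,175).

```bash
python3 - <<'E'
from h import *
o=np.array([.5785,.1575]); a=np.radians(8.3); ex=np.array([np.cos(a),np.sin(a)]); ey=np.array([-ex[1],ex[0]])
c=cam('top'); hsv=cv2.cvtColor(c['frame'],cv2.COLOR_RGB2HSV)
m=((hsv[...,0]>95)&(hsv[...,0]<118)&(hsv[...,1]>110)&(hsv[...,2]>50)).astype(np.uint8); m[:, 322:]=0; m[230:]=0
v,u=np.nonzero(m); k=cv2.convexHull(np.c_[u,v].astype(np.int32))[:,0].astype(float)
k=k[(k[:,0]<318)&(k[:,0]>258)]
P=np.array([plane(c,*q,.036)[:2] for q in k]); R=.1076
from scipy.optimize import least_squares
r=least_squares(lambda p:np.hypot(*(P-p).T)-R,[.59,.045],loss='soft_l1',f_scale=.002)
print(len(k),r.x,np.abs(r.fun).max(),'stand',ex@(r.x-o)*1e3,ey@(r.x-o)*1e3)
E
```

```text
16 [0.60375278 0.03735004] 0.000800446932205226 stand 7.643881518701569 -122.53687858845394
```

send_rows([
  {"wx": 0,"wy": 0,"wz": 0,"x": -7,"y": -9,"z": 0,"grip": 1},
  {"wx": 0,"wy": 0,"wz": 0,"x": 0,"y": -9,"z": 0,"grip": 1},
  {"wx": 0,"wy": 0,"wz": 0,"x": 0,"y": 0,"z": 0,"grip": 1},
  {"wx": 0,"wy": 0,"wz": 0,"x": 0,"y": 0,"z": 0,"grip": -1},
  {"wx": 0,"wy": 0,"wz": 0,"x": 0,"y": 0,"z": 0,"grip": -1},
  {"wx": 0,"wy": 0,"wz": 0,"x": 0,"y": 0,"z": 0,"grip": -1},
  {"wx": 0,"wy": 0,"wz": 0,"x": 0,"y": 0,"z": 0,"grip": -1},
  {"wx": 0,"wy": 0,"wz": 0,"x": 0,"y": 0,"z": 0,"grip": -1},
  {"wx": 0,"wy": 0,"wz": 0,"x": 0,"y": 0,"z": -20,"grip": -1},
  {"wx": 0,"wy": 0,"wz": 0,"x": 0,"y": 0,"z": -40,"grip": -1},
  {"wx": 0,"wy": 0,"wz": 0,"x": 0,"y": 0,"z": -50,"grip": -1},
  {"wx": 0,"wy": 0,"wz": 0,"x": -40,"y": 0,"z": -30,"grip": -1},
  {"wx": 0,"wy": 0,"wz": 0,"x": -40,"y": 0,"z": -30,"grip": -1},
  {"wx": 0,"wy": 0,"wz": 0,"x": -40,"y": 0,"z": -30,"grip": -1},
  {"wx": 0,"wy": 0,"wz": 0,"x": -30,"y": 0,"z": -30,"grip": -1},
  {"wx": 0,"wy": 0,"wz": 0,"x": 0,"y": 0,"z": -30,"grip": -1},
  {"wx": 0,"wy": 0,"wz": 0,"x": 0,"y": 0,"z": -20,"grip": -1},
])

```text
time: 6.75
tcp_pos: [0.4465, -0.07, 0.3717]
orientation: [0.001, 0.997, 0.072, 0.002]
contact_force: [1.9, -0.4, -0.6]
grip_width: 0.0858
grasp_force: 0.0
```

```bash
python3 bowl.py 4; python3 - <<'E'
import cv2,numpy as np
a=cv2.imread('pics/top4.png')[110:290,150:450];b=cv2.imread('pics/side4.png')[120:300,250:450]
cv2.imwrite('pics/c4.png',cv2.resize(np.hstack([a,b]),None,fx=1.6,fy=1.6))
E
```

```text
top [ 0.1829 -0.3163] 0.1472 stand mm -459.9 -411.7
top [0.5981 0.0524] 0.1075 stand mm 4.3 -106.9
side [ 0.1828 -0.3101] 0.1468 stand mm -459.1 -405.5
side [0.5961 0.0479] 0.1085 stand mm 1.6 -111.0
```

View pics/c4.png

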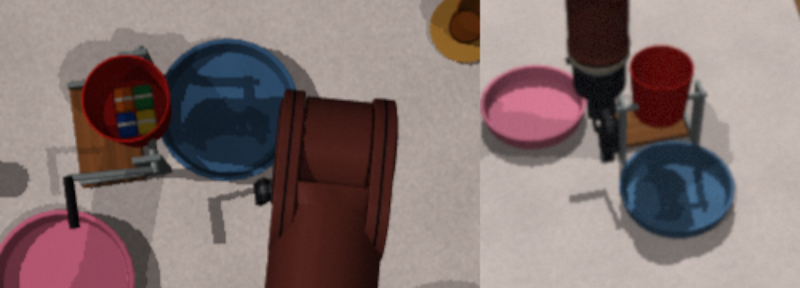

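The bowl stands flat at stand x of about +3 mm, y about -108 mm, so it sits roughly 8 mm too far out. I'll regrip it the same way and nudge it in.

send_rows([
  {"wx": 0,"wy": 0,"wz": 0,"x": 0,"y": 0,"z": 20,"grip": -1},
  {"wx": 0,"wy": 0,"wz": 0,"x": 50,"y": 0,"z": 45,"grip": -1},
  {"wx": 0,"wy": 0,"wz": 0,"x": 50,"y": 0,"z": 45,"grip": -1},
  {"wx": 0,"wy": 0,"wz": 0,"x": 50,"y": 0,"z": 40,"grip": -1},
  {"wx": 0,"wy": 0,"wz": 0,"x": 0,"y": 0,"z": 50,"grip": -1},
  {"wx": 0,"wy": 0,"wz": 0,"x": 0,"y": 0,"z": 40,"grip": -1},
  {"wx": 0,"wy": 0,"wz": 0,"x": 0,"y": 0,"z": 20,"grip": -1},
  {"wx": 0,"wy": 0,"wz": 0,"x": 0,"y": 0,"z": 0,"grip": 1},
  {"wx": 0,"wy": 0,"wz": 0,"x": 0,"y": 0,"z": 0,"grip": 1},
  {"wx": 0,"wy": 0,"wz": 0,"x": 0,"y": 0,"z": 0,"grip": 1},
  {"wx": 0,"wy": 0,"wz": 0,"x": 0,"y": 0,"z": 0,"grip": 1},
  {"wx": 0,"wy": 0,"wz": 0,"x": 0,"y": 0,"z": 0,"grip": 1},
  {"wx": 0,"wy": 0,"wz": 0,"x": 0,"y": 0,"z": 0,"grip": 1},
  {"wx": 0,"wy": 0,"wz": 0,"x": 0,"y": 0,"z": 0,"grip": 1},
  {"wx": 0,"wy": 0,"wz": 0,"x": -3,"y": -4,"z": 0,"grip": 1},
  {"wx": 0,"wy": 0,"wz": 0,"x": 0,"y": -4,"z": 0,"grip": 1},
  {"wx": 0,"wy": 0,"wz": 0,"x": 0,"y": 0,"z": 0,"grip": 1},
  {"wx": 0,"wy": 0,"wz": 0,"x": 0,"y": 0,"z": 0,"grip": 1},
])

```text
time: 8.65
tcp_pos: [0.5552, -0.0458, 0.1408]
orientation: [-0.0, 0.997, 0.072, -0.0]
contact_force: [-0.4, -0.2, -0.2]
grip_width: -0.0001
grasp_force: 0.0
```

send_rows([
  {"wx": 0,"wy": 0,"wz": 0,"x": 0,"y": 0,"z": 0,"grip": -1},
  {"wx": 0,"wy": 0,"wz": 0,"x": 0,"y": 0,"z": 0,"grip": -1},
  {"wx": 0,"wy": 0,"wz": 0,"x": 0,"y": 0,"z": 0,"grip": -1},
  {"wx": 0,"wy": 0,"wz": 0,"x": 0,"y": 0,"z": 0,"grip": -1},
  {"wx": 0,"wy": 0,"wz": 0,"x": 0,"y": 0,"z": 0,"grip": -1},
  {"wx": 0,"wy": 0,"wz": 0,"x": 0,"y": 0,"z": -20,"grip": -1},
  {"wx": 0,"wy": 0,"wz": 0,"x": 0,"y": 0,"z": -50,"grip": -1},
  {"wx": 0,"wy": 0,"wz": 0,"x": 0,"y": 0,"z": -50,"grip": -1},
  {"wx": 0,"wy": 0,"wz": 0,"x": -35,"y": 0,"z": -35,"grip": -1},
  {"wx": 0,"wy": 0,"wz": 0,"x": -35,"y": 0,"z": -35,"grip": -1},
  {"wx": 0,"wy": 0,"wz": 0,"x": -35,"y": 0,"z": -35,"grip": -1},
  {"wx": 0,"wy": 0,"wz": 0,"x": -35,"y": 0,"z": -35,"grip": -1},
  {"wx": 0,"wy": 0,"wz": 0,"x": -35,"y": 0,"z": -35,"grip": -1},
  {"wx": 0,"wy": 0,"wz": 0,"x": 0,"y": 0,"z": 0,"grip": -1},
])

```text
time: 10.05
tcp_pos: [0.38, -0.0719, 0.4413]
orientation: [0.002, 0.997, 0.071, 0.004]
contact_force: [1.1, 0.5, -0.9]
grip_width: 0.0854
grasp_force: 0.0
```

```bash
python3 bowl.py 5; python3 -c "
from h import *; s=manip.read_state(); print(s['tcp_pos'],s['q'],s['orientation'])"
```

```text
top [ 0.1826 -0.3174] 0.1467 stand mm -460.3 -412.7
top [0.6024 0.0473] 0.1037 stand mm 7.8 -112.5
side [ 0.1825 -0.3098] 0.1467 stand mm -459.3 -405.3
side [0.5961 0.0478] 0.1081 stand mm 1.6 -111.0
[ 0.38176722 -0.07126208  0.43681574] [ 0.36466123 -0.23817128 -0.2330435   1.79164533 -0.05403666  1.57883301
 -1.28996985] [5.51800891e-04 9.97427403e-01 7.16671091e-02 1.44815459e-03]
```

send_rows([
  {"wx": 0,"wy": 0,"wz": 0,"x": 22,"y": 1,"z": 18,"grip": -1},
  {"wx": 0,"wy": 0,"wz": 0,"x": 22,"y": 1,"z": 18,"grip": -1},
  {"wx": 0,"wy": 0,"wz": 0,"x": 22,"y": 1,"z": 18,"grip": -1},
  {"wx": 0,"wy": 0,"wz": 0,"x": 22,"y": 1,"z": 18,"grip": -1},
  {"wx": 0,"wy": 0,"wz": 0,"x": 22,"y": 1,"z": 18,"grip": -1},
  {"wx": 0,"wy": 0,"wz": 0,"x": 22,"y": 1,"z": 18,"grip": -1},
  {"wx": 0,"wy": 0,"wz": 0,"x": 22,"y": 1,"z": 18,"grip": -1},
  {"wx": 0,"wy": 0,"wz": 0,"x": 22,"y": 1,"z": 18,"grip": -1},
  {"wx": 0,"wy": 0,"wz": 0,"x": 22,"y": 1,"z": 18,"grip": -1},
  {"wx": 0,"wy": 0,"wz": 0,"x": 20,"y": 1,"z": 18,"grip": -1},
  {"wx": 0,"wy": 0,"wz": 0,"x": 0,"y": 0,"z": 25,"grip": -1},
  {"wx": 0,"wy": 0,"wz": 0,"x": 0,"y": 0,"z": 25,"grip": -1},
  {"wx": 0,"wy": 0,"wz": 0,"x": 0,"y": 0,"z": 25,"grip": -1},
  {"wx": 0,"wy": 0,"wz": 0,"x": 0,"y": 0,"z": 0,"grip": -1},
])

```text
time: 11.55
tcp_pos: [0.5968, -0.0491, 0.1752]
orientation: [-0.001, 0.997, 0.072, -0.004]
contact_force: [0.4, 0.0, -0.4]
grip_width: 0.0855
grasp_force: 0.0
```

send_rows([
  {"wx": 0,"wy": 0,"wz": 0,"x": 0,"y": 0,"z": 25,"grip": -1},
  {"wx": 0,"wy": 0,"wz": 0,"x": 0,"y": 0,"z": 25,"grip": -1},
  {"wx": 0,"wy": 0,"wz": 0,"x": 0,"y": 0,"z": 25,"grip": -1},
  {"wx": 0,"wy": 0,"wz": 0,"x": 0,"y": 0,"z": 10,"grip": -1},
  {"wx": 0,"wy": 0,"wz": 0,"x": 0,"y": 0,"z": 0,"grip": 1},
  {"wx": 0,"wy": 0,"wz": 0,"x": 0,"y": 0,"z": 0,"grip": 1},
  {"wx": 0,"wy": 0,"wz": 0,"x": 0,"y": 0,"z": 0,"grip": 1},
  {"wx": 0,"wy": 0,"wz": 0,"x": 0,"y": 0,"z": 0,"grip": 1},
  {"wx": 0,"wy": 0,"wz": 0,"x": 0,"y": 0,"z": 0,"grip": 1},
  {"wx": 0,"wy": 0,"wz": 0,"x": 0,"y": 0,"z": 0,"grip": 1},
  {"wx": 0,"wy": 0,"wz": 0,"x": 0,"y": 0,"z": 0,"grip": 1},
  {"wx": 0,"wy": 0,"wz": 0,"x": -2,"y": -3,"z": 0,"grip": 1},
  {"wx": 0,"wy": 0,"wz": 0,"x": 0,"y": 0,"z": 0,"grip": 1},
])

```text
time: 12.85
tcp_pos: [0.5975, -0.048, 0.0967]
orientation: [0.001, 0.997, 0.071, 0.001]
contact_force: [1.1, -3.6, 4.8]
grip_width: 0.0067
grasp_force: 59.0
```

send_rows([
  {"wx": 0,"wy": 0,"wz": 0,"x": 0,"y": 0,"z": 0,"grip": -1},
  {"wx": 0,"wy": 0,"wz": 0,"x": 0,"y": 0,"z": 0,"grip": -1},
  {"wx": 0,"wy": 0,"wz": 0,"x": 0,"y": 0,"z": 0,"grip": -1},
  {"wx": 0,"wy": 0,"wz": 0,"x": 0,"y": 0,"z": 0,"grip": -1},
  {"wx": 0,"wy": 0,"wz": 0,"x": 0,"y": 0,"z": 0,"grip": -1},
  {"wx": 0,"wy": 0,"wz": 0,"x": 0,"y": 0,"z": -20,"grip": -1},
  {"wx": 0,"wy": 0,"wz": 0,"x": 0,"y": 0,"z": -25,"grip": -1},
  {"wx": 0,"wy": 0,"wz": 0,"x": 0,"y": 0,"z": -25,"grip": -1},
  {"wx": 0,"wy": 0,"wz": 0,"x": -20,"y": 0,"z": -25,"grip": -1},
  {"wx": 0,"wy": 0,"wz": 0,"x": -20,"y": 0,"z": -25,"grip": -1},
  {"wx": 0,"wy": 0,"wz": 0,"x": -20,"y": 0,"z": -25,"grip": -1},
  {"wx": 0,"wy": 0,"wz": 0,"x": -20,"y": 0,"z": -25,"grip": -1},
  {"wx": 0,"wy": 0,"wz": 0,"x": -20,"y": 0,"z": -25,"grip": -1},
  {"wx": 0,"wy": 0,"wz": 0,"x": -20,"y": 0,"z": -25,"grip": -1},
  {"wx": 0,"wy": 0,"wz": 0,"x": -20,"y": 0,"z": -25,"grip": -1},
  {"wx": 0,"wy": 0,"wz": 0,"x": -20,"y": 0,"z": -25,"grip": -1},
  {"wx": 0,"wy": 0,"wz": 0,"x": 0,"y": 0,"z": 0,"grip": -1},
])

```text
time: 14.55
tcp_pos: [0.4378, -0.0705, 0.3695]
orientation: [0.001, 0.997, 0.071, 0.003]
contact_force: [0.8, -0.1, -0.0]
grip_width: 0.0851
grasp_force: 0.0
```

```bash
python3 bowl.py 6; python3 -c "
from h import *; s=manip.read_state(); print(s['tcp_pos'],s['q'],s['orientation'])"
```

```text
top [ 0.1829 -0.3165] 0.1471 stand mm -459.9 -411.9
top [0.5972 0.0539] 0.1073 stand mm 3.6 -105.2
side [ 0.1827 -0.31  ] 0.1467 stand mm -459.2 -405.4
side [0.5954 0.0506] 0.1083 stand mm 1.2 -108.2
[ 0.43847992 -0.07005108  0.36621262] [ 0.36744049 -0.10546294 -0.28219591  1.82265891 -0.02931566  1.41865601
 -1.33577247] [2.99459915e-04 9.97412466e-01 7.18863930e-02 7.93643586e-04]
```

send_rows([
  {"wx": 0,"wy": 0,"wz": -8.5,"x": 0,"y": 0,"z": 0,"grip": -1},
  {"wx": 0,"wy": 0,"wz": -8.5,"x": 0,"y": 0,"z": 0,"grip": -1},
  {"wx": 0,"wy": 0,"wz": -8.5,"x": 0,"y": 0,"z": 0,"grip": -1},
  {"wx": 0,"wy": 0,"wz": -8.5,"x": 0,"y": 0,"z": 0,"grip": -1},
  {"wx": 0,"wy": 0,"wz": -8.5,"x": 0,"y": 0,"z": 0,"grip": -1},
  {"wx": 0,"wy": 0,"wz": -8.5,"x": 0,"y": 0,"z": 0,"grip": -1},
  {"wx": 0,"wy": 0,"wz": -8.5,"x": 0,"y": 0,"z": 0,"grip": -1},
  {"wx": 0,"wy": 0,"wz": -8.5,"x": 0,"y": 0,"z": 0,"grip": -1},
  {"wx": 0,"wy": 0,"wz": -8.5,"x": 0,"y": 0,"z": 0,"grip": -1},
  {"wx": 0,"wy": 0,"wz": -8.5,"x": 0,"y": 0,"z": 0,"grip": -1},
  {"wx": 0,"wy": 0,"wz": -8.5,"x": 0,"y": 0,"z": 0,"grip": -1},
  {"wx": 0,"wy": 0,"wz": -8.5,"x": 0,"y": 0,"z": 0,"grip": -1},
  {"wx": 0,"wy": 0,"wz": -8.5,"x": 0,"y": 0,"z": 0,"grip": -1},
  {"wx": 0,"wy": 0,"wz": -8.5,"x": 0,"y": 0,"z": 0,"grip": -1},
  {"wx": 0,"wy": 0,"wz": -8.5,"x": 0,"y": 0,"z": 0,"grip": -1},
  {"wx": 0,"wy": 0,"wz": -8.5,"x": 0,"y": 0,"z": 0,"grip": -1},
  {"wx": 0,"wy": 0,"wz": -8.5,"x": 0,"y": 0,"z": 0,"grip": -1},
  {"wx": 0,"wy": 0,"wz": -8.5,"x": 0,"y": 0,"z": 0,"grip": -1},
  {"wx": 0,"wy": 0,"wz": -8.5,"x": 0,"y": 0,"z": 0,"grip": -1},
  {"wx": 0,"wy": 0,"wz": -8.5,"x": 0,"y": 0,"z": 0,"grip": -1},
])

```text
time: 16.65
tcp_pos: [0.4387, -0.0697, 0.3642]
orientation: [-0.001, 0.012, 1.0, 0.0]
contact_force: [-0.5, -0.5, 0.8]
grip_width: 0.0853
grasp_force: 0.0
```

```bash
cat > go.py <<'E'
# prints tool-frame moves from the present pose to a handle waypoint: go.py phi_deg alpha_deg back_mm
from h import *; import sys
from scipy.spatial.transform import Rotation as Rt
o=np.array([.5785,.1575,.150]); a=np.radians(8.3); ex=np.array([np.cos(a),np.sin(a),0]); ey=np.array([-ex[1],ex[0],0]); up=np.array([0,0,1.])
XH=-.135; G=.052
def pose(phi,al,back=0.):
    phi,al=np.radians([phi,al]); z=-(ey*np.sin(al)+up*np.cos(al)); x=-ex; y=np.cross(z,x)
    return o+XH*ex+.120*(ey*np.sin(phi)+up*np.cos(phi))-(G+back)*z, Rt.from_matrix(np.c_[x,y,z])
def now():
    s=manip.read_state(); q=s['orientation']; return np.array(s['tcp_pos']),Rt.from_quat([q[1],q[2],q[3],q[0]]),s
def delta(A,B): return (A[1].inv()*B[1]).as_rotvec(degrees=True), A[1].inv().apply(B[0]-A[0])*1e3
if __name__=='__main__':
    p,R,s=now(); print('now',p.round(4),R.as_matrix()[:,2].round(3),'q',s['q'].round(2),'F',np.round(s['contact_force'],1))
    w,t=delta((p,R),pose(*map(float,sys.argv[1:3]),float(sys.argv[3])/1e3)); print('turn',w.round(1),'shift(in present tool axes)',t.round(1))
E
python3 go.py 74 0 150; python3 go.py 74 45 90
```

```text
now [ 0.4387 -0.0697  0.3642] [-0.002  0.    -1.   ] q [ 0.2  -0.11 -0.13  1.83 -0.01  1.42  1.62] F [-0.5 -0.5  0.8]
turn [ 0.  -0.1 -9.7] shift(in present tool axes) [ 18.1 321.6 -20.7]
now [ 0.4387 -0.0697  0.3642] [-0.002  0.    -1.   ] q [ 0.2  -0.11 -0.13  1.83 -0.01  1.42  1.62] F [-0.5 -0.5  0.8]
turn [44.9 -3.9 -9.1] shift(in present tool axes) [ 34.6 420.5  80.9]
```

send_rows([
  {"wx": 0,"wy": 0,"wz": -4.8,"x": 0,"y": 0,"z": 0,"grip": -1},
  {"wx": 0,"wy": 0,"wz": -4.8,"x": 0,"y": 0,"z": 0,"grip": -1},
  {"wx": 0,"wy": 0,"wz": 0,"x": -3,"y": 30,"z": -1,"grip": -1},
  {"wx": 0,"wy": 0,"wz": 0,"x": -3,"y": 30,"z": -1,"grip": -1},
  {"wx": 0,"wy": 0,"wz": 0,"x": -3,"y": 30,"z": -1,"grip": -1},
  {"wx": 0,"wy": 0,"wz": 0,"x": -3,"y": 30,"z": -1,"grip": -1},
  {"wx": 0,"wy": 0,"wz": 0,"x": -3,"y": 30,"z": -1,"grip": -1},
  {"wx": 0,"wy": 0,"wz": 0,"x": -3,"y": 30,"z": -1,"grip": -1},
  {"wx": 0,"wy": 0,"wz": 0,"x": -3,"y": 30,"z": -1,"grip": -1},
  {"wx": 0,"wy": 0,"wz": 0,"x": -3,"y": 30,"z": -1,"grip": -1},
  {"wx": 0,"wy": 0,"wz": 0,"x": -3,"y": 30,"z": -1,"grip": -1},
  {"wx": 0,"wy": 0,"wz": 0,"x": -3,"y": 30,"z": -1,"grip": -1},
  {"wx": 0,"wy": 0,"wz": 0,"x": -3,"y": 30,"z": -1,"grip": -1},
  {"wx": 0,"wy": 0,"wz": 0,"x": -3,"y": 30,"z": -1,"grip": -1},
  {"wx": 0,"wy": 0,"wz": 0,"x": 0,"y": 30,"z": 0,"grip": -1},
  {"wx": 0,"wy": 0,"wz": 0,"x": 0,"y": 25,"z": 0,"grip": -1},
  {"wx": 7.5,"wy": 0,"wz": 0,"x": 0,"y": 0,"z": 0,"grip": -1},
  {"wx": 7.5,"wy": 0,"wz": 0,"x": 0,"y": 0,"z": 0,"grip": -1},
  {"wx": 7.5,"wy": 0,"wz": 0,"x": 0,"y": 0,"z": 0,"grip": -1},
  {"wx": 7.5,"wy": 0,"wz": 0,"x": 0,"y": 0,"z": 0,"grip": -1},
])

```text
time: 18.65
tcp_pos: [0.4175, 0.3468, 0.3766]
orientation: [0.018, -0.067, 0.963, -0.261]
contact_force: [0.5, -1.1, -1.2]
grip_width: 0.0855
grasp_force: 0.0
```

send_rows([
  {"wx": 7.5,"wy": 0,"wz": 0,"x": 0,"y": 0,"z": 0,"grip": -1},
  {"wx": 7.5,"wy": 0,"wz": 0,"x": 0,"y": 0,"z": 0,"grip": -1},
  {"wx": 0,"wy": 0,"wz": 0,"x": 0,"y": 0,"z": 0,"grip": 0.2},
  {"wx": 0,"wy": 0,"wz": 0,"x": 0,"y": 0,"z": 0,"grip": 0.2},
])

```text
time: 19.05
tcp_pos: [0.4172, 0.3468, 0.376]
orientation: [0.025, -0.065, 0.922, -0.381]
contact_force: [-0.1, -0.3, 0.2]
grip_width: 0.0592
grasp_force: 0.0
```

```bash
python3 go.py 74 45 60; python3 go.py 74 45 0; python3 -c "
from h import *
print(manip.read_state()['grip_width'])"
```

```text
now [0.4172 0.3468 0.376 ] [ 0.096 -0.699 -0.709] q [-0.61  0.45 -0.58  1.39  0.65  2.05  0.58] F [-0.1 -0.3  0.2]
turn [ 0.1 -0.4 -0.1] shift(in present tool axes) [ 2.4 68.9 91.9]
now [0.4172 0.3468 0.376 ] [ 0.096 -0.699 -0.709] q [-0.61  0.45 -0.58  1.39  0.65  2.05  0.58] F [-0.1 -0.3  0.2]
turn [ 0.1 -0.4 -0.1] shift(in present tool axes) [  2.   68.7 151.9]
0.05919942585627398
```

send_rows([
  {"wx": 0,"wy": 0,"wz": 0,"x": 0,"y": 17,"z": 10,"grip": -0.2},
  {"wx": 0,"wy": 0,"wz": 0,"x": 0,"y": 17,"z": 10,"grip": -0.2},
  {"wx": 0,"wy": 0,"wz": 0,"x": 1,"y": 17,"z": 10,"grip": -0.2},
  {"wx": 0,"wy": 0,"wz": 0,"x": 1,"y": 17,"z": 10,"grip": -0.2},
  {"wx": 0,"wy": 0,"wz": 0,"x": 0,"y": 0,"z": 10,"grip": -0.2},
  {"wx": 0,"wy": 0,"wz": 0,"x": 0,"y": 0,"z": 10,"grip": -0.2},
  {"wx": 0,"wy": 0,"wz": 0,"x": 0,"y": 0,"z": 0,"grip": -0.2},
])

```text
time: 19.75
tcp_pos: [0.4151, 0.3498, 0.2868]
orientation: [0.026, -0.063, 0.921, -0.382]
contact_force: [0.3, 0.2, -1.1]
grip_width: 0.051
grasp_force: 0.0
```

```bash
python3 go.py 74 45 0; python3 -c "
from h import *
print(manip.read_state()['grip_width'])"
```

```text
now [0.4151 0.3498 0.2868] [ 0.096 -0.702 -0.706] q [-0.61  0.52 -0.58  1.49  0.65  1.92  0.48] F [ 0.3  0.2 -1.1]
turn [-0.1 -0.4 -0.4] shift(in present tool axes) [ 0.5  3.8 91. ]
0.051012185812667414
```

send_rows([
  {"wx": 0,"wy": 0,"wz": 0,"x": 0,"y": 4,"z": 15,"grip": -0.2},
  {"wx": 0,"wy": 0,"wz": 0,"x": 0,"y": 0,"z": 20,"grip": -0.2},
  {"wx": 0,"wy": 0,"wz": 0,"x": 0,"y": 0,"z": 20,"grip": -0.2},
  {"wx": 0,"wy": 0,"wz": 0,"x": 0,"y": 0,"z": 20,"grip": -0.2},
  {"wx": 0,"wy": 0,"wz": 0,"x": 0,"y": 0,"z": 16,"grip": -0.2},
  {"wx": 0,"wy": 0,"wz": 0,"x": 0,"y": 0,"z": 0,"grip": 0.45},
  {"wx": 0,"wy": 0,"wz": 0,"x": 0,"y": 0,"z": 0,"grip": 0.45},
  {"wx": 0,"wy": 0,"wz": 0,"x": 0,"y": 0,"z": 0,"grip": 0.45},
  {"wx": 0,"wy": 0,"wz": 0,"x": 0,"y": 0,"z": 0,"grip": 0.45},
])

```text
time: 20.65
tcp_pos: [0.4229, 0.2913, 0.2206]
orientation: [0.027, -0.064, 0.922, -0.381]
contact_force: [-0.0, 1.0, -0.2]
grip_width: 0.024
grasp_force: 0.0
```

```bash
python3 go.py 74 45 0; python3 - <<'E'
from h import *
a=cam('top','top7.png')['frame'][130:290,130:290];b=cam('side','side7.png')['frame'][90:250,270:430]
cv2.imwrite('pics/c7.png',cv2.resize(np.hstack([a,b]),None,fx=2.5,fy=2.5)[:,:,::-1])
E
```

```text
now [0.4229 0.2913 0.2206] [ 0.098 -0.7   -0.708] q [-0.53  0.5  -0.56  1.67  0.66  1.76  0.46] F [-0.   1.  -0.2]
turn [ 0.1 -0.2 -0.3] shift(in present tool axes) [ 0.3 -1.4  2.5]
```

View pics/c7.png

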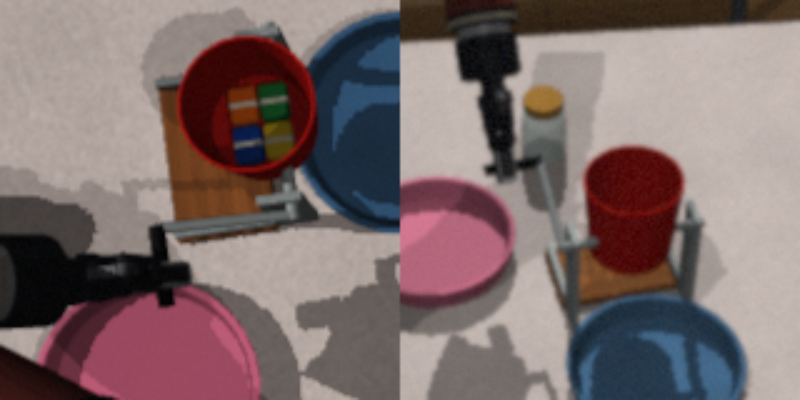

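The fingers straddle the black handle (crop, top view at about (160,270)). Next I'll work out the arc steps.

```bash
cat > arc.py <<'E'
from go import *; import sys
P=np.linspace(float(sys.argv[1]),float(sys.argv[2]),int(sys.argv[4])+1); k=float(sys.argv[3])/75 # alpha = k*phi
A=(*now()[:2],)
for i,f in enumerate(P[1:]):
    B=pose(f,k*f); w,t=delta(A,B); print(round(f),w.round(1),t.round(1)); A=B
E
python3 arc.py 74 -76 45 40
```

```text
70 [-2.8 -0.3 -0.3] [  0.3 -10.8  -1.4]
66 [-2.3 -0.  -0. ] [-0.  -9.1 -3.4]
63 [-2.2  0.   0. ] [ 0.  -9.2 -3.2]
59 [-2.2  0.   0. ] [ 0.  -9.3 -3.1]
55 [-2.3  0.  -0. ] [ 0.  -9.3 -2.9]
52 [-2.3 -0.   0. ] [-0.  -9.4 -2.7]
48 [-2.2  0.   0. ] [ 0.  -9.5 -2.5]
44 [-2.2  0.  -0. ] [ 0.  -9.5 -2.3]
40 [-2.2  0.   0. ] [-0.  -9.6 -2.1]
36 [-2.3 -0.  -0. ] [-0.  -9.7 -1.9]
33 [-2.3  0.   0. ] [ 0.  -9.7 -1.7]
29 [-2.2 -0.   0. ] [-0.  -9.7 -1.5]
25 [-2.3  0.   0. ] [ 0.  -9.8 -1.3]
22 [-2.2 -0.  -0. ] [-0.  -9.8 -1.1]
18 [-2.3  0.   0. ] [-0.  -9.8 -0.9]
14 [-2.3 -0.   0. ] [ 0.  -9.9 -0.7]
10 [-2.2  0.  -0. ] [ 0.  -9.9 -0.5]
6 [-2.3 -0.   0. ] [-0.  -9.9 -0.3]
3 [-2.2 -0.  -0. ] [ 0.  -9.9 -0.1]
-1 [-2.2  0.   0. ] [-0.  -9.9  0.1]
-5 [-2.3 -0.   0. ] [ 0.  -9.9  0.4]
-8 [-2.3 -0.   0. ] [ 0.  -9.9  0.6]
-12 [-2.3  0.  -0. ] [ 0.  -9.9  0.8]
-16 [-2.2 -0.   0. ] [-0.  -9.8  1. ]
-20 [-2.3  0.  -0. ] [ 0.  -9.8  1.2]
-24 [-2.2  0.   0. ] [-0.  -9.8  1.4]
-27 [-2.2  0.   0. ] [ 0.  -9.7  1.6]
-31 [-2.3 -0.  -0. ] [-0.  -9.7  1.8]
-35 [-2.2 -0.   0. ] [-0.  -9.7  2. ]
-38 [-2.3  0.  -0. ] [ 0.  -9.6  2.2]
-42 [-2.2  0.   0. ] [ 0.  -9.5  2.4]
-46 [-2.3  0.  -0. ] [ 0.  -9.5  2.6]
-50 [-2.2  0.   0. ] [ 0.  -9.4  2.8]
-54 [-2.2  0.   0. ] [-0.  -9.3  3. ]
-57 [-2.3 -0.  -0. ] [ 0.  -9.3  3.1]
-61 [-2.2  0.   0. ] [-0.  -9.2  3.3]
-65 [-2.3 -0.  -0. ] [-0.  -9.1  3.5]
-68 [-2.3 -0.  -0. ] [ 0.  -9.   3.7]
-72 [-2.2 -0.   0. ] [-0.  -8.9  3.9]
-76 [-2.3  0.   0. ] [ 0.  -8.8  4.1]
```

send_rows([
  {"wx": -2.5,"wy": 0,"wz": 0,"x": 0,"y": -10.5,"z": -1.5,"grip": 0.45},
  {"wx": -2.3,"wy": 0,"wz": 0,"x": 0,"y": -9.1,"z": -3.4,"grip": 0.45},
  {"wx": -2.2,"wy": 0,"wz": 0,"x": 0,"y": -9.2,"z": -3.2,"grip": 0.45},
  {"wx": -2.2,"wy": 0,"wz": 0,"x": 0,"y": -9.3,"z": -3.1,"grip": 0.45},
  {"wx": -2.3,"wy": 0,"wz": 0,"x": 0,"y": -9.3,"z": -2.9,"grip": 0.45},
  {"wx": -2.3,"wy": 0,"wz": 0,"x": 0,"y": -9.4,"z": -2.7,"grip": 0.45},
  {"wx": -2.2,"wy": 0,"wz": 0,"x": 0,"y": -9.5,"z": -2.5,"grip": 0.45},
  {"wx": -2.2,"wy": 0,"wz": 0,"x": 0,"y": -9.5,"z": -2.3,"grip": 0.45},
  {"wx": -2.2,"wy": 0,"wz": 0,"x": 0,"y": -9.6,"z": -2.1,"grip": 0.45},
  {"wx": -2.3,"wy": 0,"wz": 0,"x": 0,"y": -9.7,"z": -1.9,"grip": 0.45},
])

```text
time: 21.75
tcp_pos: [0.4315, 0.229, 0.2955]
orientation: [0.014, -0.068, 0.979, -0.191]
contact_force: [-0.9, 3.1, 0.8]
grip_width: 0.0233
grasp_force: 1.4
```

```bash
python3 go.py 36 21.6 0; python3 arc.py 36 -76 45 30
```

```text
now [0.4315 0.229  0.2955] [ 0.053 -0.372 -0.926] q [-0.23  0.17 -0.59  1.76  0.39  1.5   0.81] F [-0.9  3.1  0.8]
turn [-0.5 -0.  -0.3] shift(in present tool axes) [-0.2 -2.1  0.9]
32 [-2.7 -0.  -0.3] [ -0.2 -11.8  -0.6]
29 [-2.2  0.  -0. ] [-0.  -9.7 -1.5]
25 [-2.2  0.  -0. ] [ 0.  -9.7 -1.3]
21 [-2.2  0.   0. ] [-0.  -9.8 -1.1]
17 [-2.2 -0.  -0. ] [-0.  -9.8 -0.9]
14 [-2.2  0.   0. ] [-0.  -9.8 -0.7]
10 [-2.2 -0.  -0. ] [-0.  -9.8 -0.4]
6 [-2.2  0.   0. ] [ 0.  -9.8 -0.2]
2 [-2.2  0.  -0. ] [-0.  -9.8 -0. ]
-1 [-2.2  0.   0. ] [ 0.  -9.8  0.2]
-5 [-2.2  0.   0. ] [-0.  -9.8  0.4]
-9 [-2.2 -0.  -0. ] [ 0.  -9.8  0.6]
-13 [-2.2  0.   0. ] [-0.  -9.8  0.8]
-16 [-2.2  0.   0. ] [-0.  -9.8  1. ]
-20 [-2.2 -0.  -0. ] [ 0.  -9.8  1.2]
-24 [-2.2  0.   0. ] [-0.  -9.7  1.4]
-27 [-2.2  0.  -0. ] [-0.  -9.7  1.6]
-31 [-2.2  0.   0. ] [ 0.  -9.7  1.8]
-35 [-2.2  0.   0. ] [ 0.  -9.6  2. ]
-39 [-2.2 -0.  -0. ] [-0.  -9.6  2.2]
-42 [-2.2 -0.  -0. ] [-0.  -9.5  2.4]
-46 [-2.2  0.   0. ] [ 0.  -9.4  2.6]
-50 [-2.2  0.   0. ] [-0.  -9.4  2.8]
-54 [-2.2 -0.  -0. ] [ 0.  -9.3  2.9]
-57 [-2.2  0.   0. ] [ 0.  -9.2  3.1]
-61 [-2.2  0.  -0. ] [-0.  -9.1  3.3]
-65 [-2.2 -0.   0. ] [ 0.  -9.   3.5]
-69 [-2.2  0.  -0. ] [ 0.  -8.9  3.7]
-72 [-2.2 -0.  -0. ] [-0.  -8.9  3.9]
-76 [-2.2  0.   0. ] [ 0.  -8.7  4. ]
```

Tracking is good and the contact force is about 3 N. On with the arc.

send_rows([
  {"wx": -2.5,"wy": 0,"wz": 0,"x": 0,"y": -11,"z": -1,"grip": 0.45},
  {"wx": -2.2,"wy": 0,"wz": 0,"x": 0,"y": -9.7,"z": -1.5,"grip": 0.45},
  {"wx": -2.2,"wy": 0,"wz": 0,"x": 0,"y": -9.7,"z": -1.3,"grip": 0.45},
  {"wx": -2.2,"wy": 0,"wz": 0,"x": 0,"y": -9.8,"z": -1.1,"grip": 0.45},
  {"wx": -2.2,"wy": 0,"wz": 0,"x": 0,"y": -9.8,"z": -0.9,"grip": 0.45},
  {"wx": -2.2,"wy": 0,"wz": 0,"x": 0,"y": -9.8,"z": -0.7,"grip": 0.45},
  {"wx": -2.2,"wy": 0,"wz": 0,"x": 0,"y": -9.8,"z": -0.4,"grip": 0.45},
  {"wx": -2.2,"wy": 0,"wz": 0,"x": 0,"y": -9.8,"z": -0.2,"grip": 0.45},
  {"wx": -2.2,"wy": 0,"wz": 0,"x": 0,"y": -9.8,"z": 0,"grip": 0.45},
  {"wx": -2.2,"wy": 0,"wz": 0,"x": 0,"y": -9.8,"z": 0.2,"grip": 0.45},
  {"wx": -2.2,"wy": 0,"wz": 0,"x": 0,"y": -9.8,"z": 0.4,"grip": 0.45},
  {"wx": -2.2,"wy": 0,"wz": 0,"x": 0,"y": -9.8,"z": 0.6,"grip": 0.45},
  {"wx": -2.2,"wy": 0,"wz": 0,"x": 0,"y": -9.8,"z": 0.8,"grip": 0.45},
  {"wx": -2.2,"wy": 0,"wz": 0,"x": 0,"y": -9.8,"z": 1,"grip": 0.45},
  {"wx": -2.2,"wy": 0,"wz": 0,"x": 0,"y": -9.8,"z": 1.2,"grip": 0.45},
  {"wx": -2.2,"wy": 0,"wz": 0,"x": 0,"y": -9.7,"z": 1.4,"grip": 0.45},
])

```text
time: 23.35
tcp_pos: [0.4526, 0.0778, 0.3118]
orientation: [-0.007, -0.069, 0.991, 0.116]
contact_force: [1.5, 1.1, 0.3]
grip_width: 0.0236
grasp_force: 0.7
```

```bash
python3 go.py -24 -14 0; python3 arc.py -24 -80 45 14
```

```text
now [0.4526 0.0778 0.3118] [-0.03   0.228 -0.973] q [ 0.15 -0.04 -0.27  1.89 -0.25  1.3   1.67] F [1.5 1.1 0.3]
turn [-0.7  0.2 -0.4] shift(in present tool axes) [-1.1 -1.   1.5]
-28 [-3.5  0.2 -0.4] [ -1.1 -11.8   3.5]
-32 [-2.4  0.  -0. ] [  0.  -10.3   2. ]
-36 [-2.4 -0.  -0. ] [ -0.  -10.3   2.2]
-40 [-2.4  0.  -0. ] [  0.  -10.2   2.4]
-44 [-2.4 -0.  -0. ] [ -0.  -10.1   2.6]
-48 [-2.4  0.   0. ] [  0.  -10.1   2.9]
-52 [-2.4  0.   0. ] [  0.  -10.    3.1]
-56 [-2.4  0.  -0. ] [-0.  -9.9  3.3]
-60 [-2.4 -0.   0. ] [-0.  -9.8  3.5]
-64 [-2.4 -0.   0. ] [-0.  -9.7  3.7]
-68 [-2.4  0.   0. ] [ 0.  -9.6  3.9]
-72 [-2.4  0.  -0. ] [ 0.  -9.5  4.1]
-76 [-2.4  0.   0. ] [ 0.  -9.4  4.3]
-80 [-2.4  0.  -0. ] [-0.  -9.2  4.5]
```

send_rows([
  {"wx": -3.2,"wy": 0,"wz": -0.3,"x": -1,"y": -11.5,"z": 3,"grip": 0.45},
  {"wx": -2.4,"wy": 0,"wz": 0,"x": 0,"y": -10.3,"z": 2,"grip": 0.45},
  {"wx": -2.4,"wy": 0,"wz": 0,"x": 0,"y": -10.3,"z": 2.2,"grip": 0.45},
  {"wx": -2.4,"wy": 0,"wz": 0,"x": 0,"y": -10.2,"z": 2.4,"grip": 0.45},
  {"wx": -2.4,"wy": 0,"wz": 0,"x": 0,"y": -10.1,"z": 2.6,"grip": 0.45},
  {"wx": -2.4,"wy": 0,"wz": 0,"x": 0,"y": -10.1,"z": 2.9,"grip": 0.45},
  {"wx": -2.4,"wy": 0,"wz": 0,"x": 0,"y": -10,"z": 3.1,"grip": 0.45},
  {"wx": -2.4,"wy": 0,"wz": 0,"x": 0,"y": -9.9,"z": 3.3,"grip": 0.45},
  {"wx": -2.4,"wy": 0,"wz": 0,"x": 0,"y": -9.8,"z": 3.5,"grip": 0.45},
  {"wx": -2.4,"wy": 0,"wz": 0,"x": 0,"y": -9.7,"z": 3.7,"grip": 0.45},
  {"wx": -2.4,"wy": 0,"wz": 0,"x": 0,"y": -9.6,"z": 3.9,"grip": 0.45},
  {"wx": -2.4,"wy": 0,"wz": 0,"x": 0,"y": -9.5,"z": 4.1,"grip": 0.45},
  {"wx": -2.4,"wy": 0,"wz": 0,"x": 0,"y": -9.4,"z": 4.3,"grip": 0.45},
])

```text
time: 24.65
tcp_pos: [0.467, -0.0148, 0.216]
orientation: [-0.026, -0.066, 0.921, 0.384]
contact_force: [0.0, 0.3, 2.0]
grip_width: 0.0235
grasp_force: 0.5
```

```bash
python3 go.py -76 -45.6 0; python3 - <<'E'
from h import *
a=cam('top','top8.png')['frame'][120:280,190:350];b=cam('side','side8.png')['frame'][120:280,290:450]
cv2.imwrite('pics/c8.png',cv2.resize(np.hstack([a,b]),None,fx=2.5,fy=2.5)[:,:,::-1])
E
```

```text
now [ 0.467  -0.0148  0.216 ] [-0.1    0.704 -0.704] q [ 0.4   0.28 -0.08  1.91 -0.68  1.41  2.31] F [0.  0.3 2. ]
turn [-0.3  0.2  0. ] shift(in present tool axes) [-0.2  0.2  1. ]
```

View pics/c8.png

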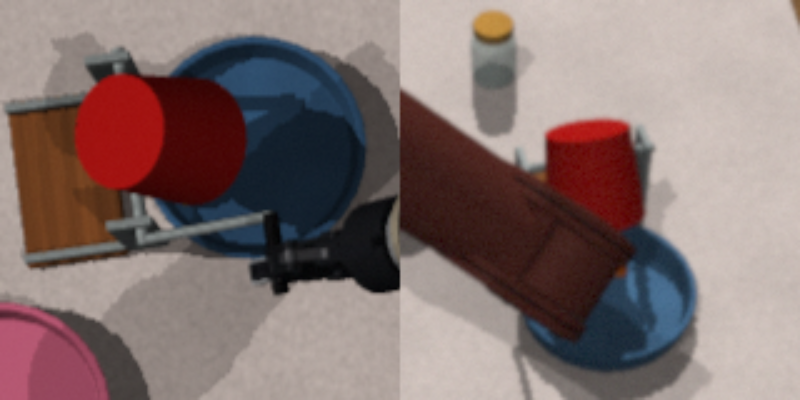

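The tin is nearly fully tipped, and an orange sweet shows in the bowl at about (622,270) in the crop. I'll push on to the stop and wait a moment.

send_rows([
  {"wx": 0,"wy": 0,"wz": 0,"x": 0,"y": -3,"z": 2,"grip": 0.45},
  {"wx": 0,"wy": 0,"wz": 0,"x": 0,"y": -3,"z": 2,"grip": 0.45},
  {"wx": 0,"wy": 0,"wz": 0,"x": 0,"y": 0,"z": 0,"grip": 0.45},
  {"wx": 0,"wy": 0,"wz": 0,"x": 0,"y": 0,"z": 0,"grip": 0.45},
  {"wx": 0,"wy": 0,"wz": 0,"x": 0,"y": 0,"z": 0,"grip": 0.45},
  {"wx": 0,"wy": 0,"wz": 0,"x": 0,"y": 0,"z": 0,"grip": 0.45},
  {"wx": 0,"wy": 0,"wz": 0,"x": 0,"y": 0,"z": 0,"grip": 0.45},
  {"wx": 0,"wy": 0,"wz": 0,"x": 0,"y": 0,"z": 0,"grip": 0.45},
])

```text
time: 25.55
tcp_pos: [0.4674, -0.0142, 0.2114]
orientation: [-0.026, -0.068, 0.92, 0.384]
contact_force: [-2.8, 2.9, 13.8]
grip_width: 0.0236
grasp_force: 5.9
```

```bash
python3 arc.py -76 80 45 39
```

```text
-72 [2.1 0.2 0.2] [ 0.2 12.6 -6.6]
-68 [ 2.4 -0.   0. ] [-0.   9.7 -3.7]
-64 [2.4 0.  0. ] [-0.   9.8 -3.5]
-60 [2.4 0.  0. ] [ 0.   9.9 -3.3]
-56 [ 2.4  0.  -0. ] [ 0.   9.9 -3.1]
-52 [2.4 0.  0. ] [ 0.  10.  -2.9]
-48 [ 2.4  0.  -0. ] [-0.  10.1 -2.7]
-44 [ 2.4 -0.   0. ] [-0.  10.2 -2.4]
-40 [2.4 0.  0. ] [ 0.  10.2 -2.2]
-36 [2.4 0.  0. ] [-0.  10.3 -2. ]
-32 [2.4 0.  0. ] [ 0.  10.4 -1.8]
-28 [2.4 0.  0. ] [-0.  10.4 -1.5]
-24 [ 2.4 -0.  -0. ] [ 0.  10.4 -1.3]
-20 [ 2.4 -0.   0. ] [ 0.  10.5 -1.1]
-16 [2.4 0.  0. ] [-0.  10.5 -0.8]
-12 [ 2.4  0.  -0. ] [-0.  10.5 -0.6]
-8 [ 2.4 -0.   0. ] [ 0.  10.5 -0.4]
-4 [ 2.4 -0.   0. ] [ 0.  10.6 -0.1]
0 [ 2.4  0.  -0. ] [-0.  10.6  0.1]
4 [2.4 0.  0. ] [-0.  10.5  0.3]
8 [ 2.4 -0.  -0. ] [ 0.  10.5  0.6]
12 [ 2.4 -0.  -0. ] [ 0.  10.5  0.8]
16 [2.4 0.  0. ] [-0.  10.5  1. ]
20 [2.4 0.  0. ] [-0.  10.5  1.3]
24 [ 2.4 -0.  -0. ] [-0.  10.4  1.5]
28 [ 2.4 -0.   0. ] [ 0.  10.4  1.7]
32 [ 2.4  0.  -0. ] [-0.  10.3  2. ]
36 [ 2.4  0.  -0. ] [ 0.  10.3  2.2]
40 [ 2.4  0.  -0. ] [-0.  10.2  2.4]
44 [ 2.4  0.  -0. ] [ 0.  10.1  2.6]
48 [ 2.4 -0.   0. ] [-0.  10.1  2.9]
52 [2.4 0.  0. ] [-0.  10.   3.1]
56 [ 2.4  0.  -0. ] [0.  9.9 3.3]
60 [2.4 0.  0. ] [0.  9.8 3.5]
64 [2.4 0.  0. ] [0.  9.7 3.7]
68 [2.4 0.  0. ] [-0.   9.6  3.9]
72 [ 2.4 -0.  -0. ] [-0.   9.5  4.1]
76 [2.4 0.  0. ] [-0.   9.4  4.3]
80 [ 2.4 -0.  -0. ] [0.  9.2 4.5]
```

It is at the far stop, with about 14 N of contact force. Swinging back.

send_rows([
  {"wx": 2,"wy": 0,"wz": 0,"x": 0,"y": 12.5,"z": -6.5,"grip": 0.45},
  {"wx": 2.4,"wy": 0,"wz": 0,"x": 0,"y": 9.7,"z": -3.7,"grip": 0.45},
  {"wx": 2.4,"wy": 0,"wz": 0,"x": 0,"y": 9.8,"z": -3.5,"grip": 0.45},
  {"wx": 2.4,"wy": 0,"wz": 0,"x": 0,"y": 9.9,"z": -3.3,"grip": 0.45},
  {"wx": 2.4,"wy": 0,"wz": 0,"x": 0,"y": 9.9,"z": -3.1,"grip": 0.45},
  {"wx": 2.4,"wy": 0,"wz": 0,"x": 0,"y": 10,"z": -2.9,"grip": 0.45},
  {"wx": 2.4,"wy": 0,"wz": 0,"x": 0,"y": 10.1,"z": -2.7,"grip": 0.45},
  {"wx": 2.4,"wy": 0,"wz": 0,"x": 0,"y": 10.2,"z": -2.4,"grip": 0.45},
  {"wx": 2.4,"wy": 0,"wz": 0,"x": 0,"y": 10.2,"z": -2.2,"grip": 0.45},
  {"wx": 2.4,"wy": 0,"wz": 0,"x": 0,"y": 10.3,"z": -2,"grip": 0.45},
  {"wx": 2.4,"wy": 0,"wz": 0,"x": 0,"y": 10.4,"z": -1.8,"grip": 0.45},
  {"wx": 2.4,"wy": 0,"wz": 0,"x": 0,"y": 10.4,"z": -1.5,"grip": 0.45},
  {"wx": 2.4,"wy": 0,"wz": 0,"x": 0,"y": 10.4,"z": -1.3,"grip": 0.45},
  {"wx": 2.4,"wy": 0,"wz": 0,"x": 0,"y": 10.5,"z": -1.1,"grip": 0.45},
  {"wx": 2.4,"wy": 0,"wz": 0,"x": 0,"y": 10.5,"z": -0.8,"grip": 0.45},
  {"wx": 2.4,"wy": 0,"wz": 0,"x": 0,"y": 10.5,"z": -0.6,"grip": 0.45},
])

```text
time: 27.15
tcp_pos: [0.4493, 0.1056, 0.3176]
orientation: [-0.002, -0.071, 0.996, 0.061]
contact_force: [0.4, -1.8, 0.7]
grip_width: 0.0236
grasp_force: 0.8
```

```bash
python3 go.py -12 -7.2 0; python3 arc.py -12 80 45 23; python3 - <<'E'
from h import *
a=cam('top','top9.png')['frame'][120:280,190:350];b=cam('side','side9.png')['frame'][120:280,290:450]
cv2.imwrite('pics/c9.png',cv2.resize(np.hstack([a,b]),None,fx=2.5,fy=2.5)[:,:,::-1])
E
```

```text
now [0.4493 0.1056 0.3176] [-0.013  0.121 -0.993] q [ 0.08 -0.05 -0.32  1.87 -0.14  1.3   1.51] F [ 0.4 -1.8  0.7]
turn [-0.2  0.3 -0.1] shift(in present tool axes) [-0.3  1.4 -1.2]
-8 [ 2.2  0.3 -0.1] [-0.3 12.  -1.6]
-4 [ 2.4 -0.   0. ] [ 0.  10.6 -0.1]
0 [ 2.4  0.  -0. ] [-0.  10.6  0.1]
4 [2.4 0.  0. ] [-0.  10.5  0.3]
8 [ 2.4 -0.  -0. ] [ 0.  10.5  0.6]
12 [ 2.4 -0.  -0. ] [ 0.  10.5  0.8]
16 [2.4 0.  0. ] [-0.  10.5  1. ]
20 [2.4 0.  0. ] [-0.  10.5  1.3]
24 [ 2.4 -0.  -0. ] [-0.  10.4  1.5]
28 [ 2.4 -0.   0. ] [ 0.  10.4  1.7]
32 [ 2.4  0.  -0. ] [-0.  10.3  2. ]
36 [ 2.4  0.  -0. ] [ 0.  10.3  2.2]
40 [ 2.4  0.  -0. ] [-0.  10.2  2.4]
44 [ 2.4  0.  -0. ] [ 0.  10.1  2.6]
48 [ 2.4 -0.   0. ] [-0.  10.1  2.9]
52 [2.4 0.  0. ] [-0.  10.   3.1]
56 [ 2.4  0.  -0. ] [0.  9.9 3.3]
60 [2.4 0.  0. ] [0.  9.8 3.5]
64 [2.4 0.  0. ] [0.  9.7 3.7]
68 [2.4 0.  0. ] [-0.   9.6  3.9]
72 [ 2.4 -0.  -0. ] [-0.   9.5  4.1]
76 [2.4 0.  0. ] [-0.   9.4  4.3]
80 [ 2.4 -0.  -0. ] [0.  9.2 4.5]
```

View pics/c9.png

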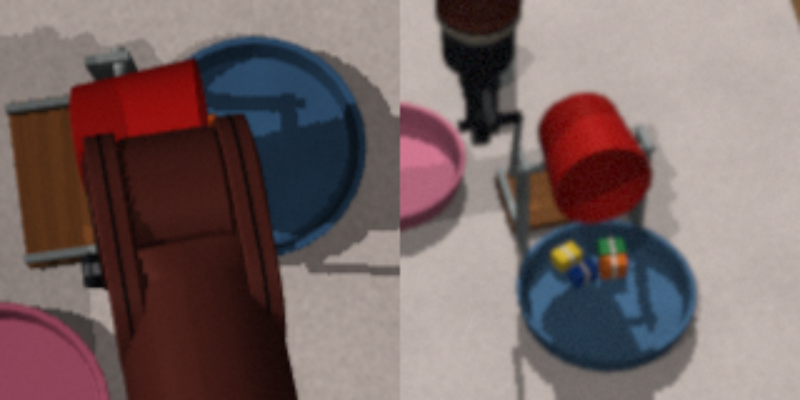

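All four sweets are in the bowl: yellow, blue, green and orange around (565-612, 245-270) in the crop. Carrying on to upright.

send_rows([
  {"wx": 2.2,"wy": 0,"wz": 0,"x": 0,"y": 11.5,"z": -1,"grip": 0.45},
  {"wx": 2.4,"wy": 0,"wz": 0,"x": 0,"y": 10.6,"z": -0.1,"grip": 0.45},
  {"wx": 2.4,"wy": 0,"wz": 0,"x": 0,"y": 10.6,"z": 0.1,"grip": 0.45},
  {"wx": 2.4,"wy": 0,"wz": 0,"x": 0,"y": 10.5,"z": 0.3,"grip": 0.45},
  {"wx": 2.4,"wy": 0,"wz": 0,"x": 0,"y": 10.5,"z": 0.6,"grip": 0.45},
  {"wx": 2.4,"wy": 0,"wz": 0,"x": 0,"y": 10.5,"z": 0.8,"grip": 0.45},
  {"wx": 2.4,"wy": 0,"wz": 0,"x": 0,"y": 10.5,"z": 1,"grip": 0.45},
  {"wx": 2.4,"wy": 0,"wz": 0,"x": 0,"y": 10.5,"z": 1.3,"grip": 0.45},
  {"wx": 2.4,"wy": 0,"wz": 0,"x": 0,"y": 10.4,"z": 1.5,"grip": 0.45},
  {"wx": 2.4,"wy": 0,"wz": 0,"x": 0,"y": 10.4,"z": 1.7,"grip": 0.45},
  {"wx": 2.4,"wy": 0,"wz": 0,"x": 0,"y": 10.3,"z": 2,"grip": 0.45},
  {"wx": 2.4,"wy": 0,"wz": 0,"x": 0,"y": 10.3,"z": 2.2,"grip": 0.45},
  {"wx": 2.4,"wy": 0,"wz": 0,"x": 0,"y": 10.2,"z": 2.4,"grip": 0.45},
  {"wx": 2.4,"wy": 0,"wz": 0,"x": 0,"y": 10.1,"z": 2.6,"grip": 0.45},
  {"wx": 2.4,"wy": 0,"wz": 0,"x": 0,"y": 10.1,"z": 2.9,"grip": 0.45},
  {"wx": 2.4,"wy": 0,"wz": 0,"x": 0,"y": 10,"z": 3.1,"grip": 0.45},
  {"wx": 2.4,"wy": 0,"wz": 0,"x": 0,"y": 9.9,"z": 3.3,"grip": 0.45},
])

```text
time: 28.95
tcp_pos: [0.4267, 0.264, 0.2589]
orientation: [0.021, -0.068, 0.955, -0.287]
contact_force: [-0.7, -1.5, 1.4]
grip_width: 0.024
grasp_force: 0.5
```

```bash
python3 arc.py 56 80 45 6;python3 go.py 56 33.6 0
```

```text
60 [ 2.5 -0.1 -0.2] [0.2 9.8 1.8]
64 [2.4 0.  0. ] [0.  9.7 3.7]
68 [2.4 0.  0. ] [-0.   9.6  3.9]
72 [ 2.4 -0.  -0. ] [-0.   9.5  4.1]
76 [2.4 0.  0. ] [-0.   9.4  4.3]
80 [ 2.4 -0.  -0. ] [0.  9.2 4.5]
now [0.4267 0.264  0.2589] [ 0.079 -0.546 -0.834] q [-0.38  0.33 -0.6   1.72  0.55  1.63  0.61] F [-0.7 -1.5  1.4]
turn [ 0.1 -0.1 -0.2] shift(in present tool axes) [ 0.2 -0.  -1.8]
```

send_rows([
  {"wx": 2.4,"wy": 0,"wz": 0,"x": 0,"y": 9.8,"z": 2,"grip": 0.45},
  {"wx": 2.4,"wy": 0,"wz": 0,"x": 0,"y": 9.7,"z": 3.7,"grip": 0.45},
  {"wx": 2.4,"wy": 0,"wz": 0,"x": 0,"y": 9.6,"z": 3.9,"grip": 0.45},
  {"wx": 2.4,"wy": 0,"wz": 0,"x": 0,"y": 9.5,"z": 4.1,"grip": 0.45},
  {"wx": 2.4,"wy": 0,"wz": 0,"x": 0,"y": 9.4,"z": 4.3,"grip": 0.45},
  {"wx": 0,"wy": 0,"wz": 0,"x": 0,"y": 4,"z": 1,"grip": 0.45},
  {"wx": 0,"wy": 0,"wz": 0,"x": 0,"y": 0,"z": 0,"grip": 0.45},
])

```text
time: 29.65
tcp_pos: [0.423, 0.2908, 0.2136]
orientation: [0.028, -0.064, 0.919, -0.387]
contact_force: [-2.9, -6.4, 15.3]
grip_width: 0.0232
grasp_force: 7.5
```

send_rows([
  {"wx": 0,"wy": 0,"wz": 0,"x": 0,"y": 3,"z": 0,"grip": 0.45},
  {"wx": 0,"wy": 0,"wz": 0,"x": 0,"y": 0,"z": 0,"grip": 0.45},
])

```text
time: 29.85
tcp_pos: [0.4231, 0.2911, 0.2131]
orientation: [0.028, -0.063, 0.919, -0.389]
contact_force: [-3.8, -13.1, 25.1]
grip_width: 0.0236
grasp_force: 13.2
```

The force rises with no motion, so the tin is at its stop. I'll relieve the push, open the gripper and retreat along the fingers.

send_rows([
  {"wx": 0,"wy": 0,"wz": 0,"x": 0,"y": -6,"z": 0,"grip": 0.45},
  {"wx": 0,"wy": 0,"wz": 0,"x": 0,"y": 0,"z": 0,"grip": 0},
  {"wx": 0,"wy": 0,"wz": 0,"x": 0,"y": 0,"z": 0,"grip": 0},
  {"wx": 0,"wy": 0,"wz": 0,"x": 0,"y": 0,"z": -15,"grip": 0},
  {"wx": 0,"wy": 0,"wz": 0,"x": 0,"y": 0,"z": -20,"grip": 0},
  {"wx": 0,"wy": 0,"wz": 0,"x": 0,"y": 0,"z": -20,"grip": 0},
  {"wx": 0,"wy": 0,"wz": 0,"x": 0,"y": 0,"z": -20,"grip": 0},
  {"wx": 0,"wy": 0,"wz": 0,"x": 0,"y": 0,"z": -20,"grip": 0},
  {"wx": 0,"wy": 0,"wz": 0,"x": 10,"y": -10,"z": -10,"grip": 0},
  {"wx": 0,"wy": 0,"wz": 0,"x": 10,"y": -10,"z": -10,"grip": 0},
  {"wx": 0,"wy": 0,"wz": 0,"x": 0,"y": 0,"z": 0,"grip": 0},
])

```text
time: 30.95
tcp_pos: [0.3919, 0.3553, 0.3112]
orientation: [0.029, -0.066, 0.921, -0.384]
contact_force: [0.9, 1.1, -0.3]
grip_width: 0.0428
grasp_force: 0.0
```

```bash
python3 bowl.py 10; python3 - <<'E'
from h import *
import pickle
d=pickle.load(open('c0.pkl','rb'))
T=cv2.imread('pics/top10.png');S=cv2.imread('pics/side10.png')
a=T[130:290,170:330];b=S[130:290,290:450]
cv2.imwrite('pics/c10.png',cv2.resize(np.hstack([a,b]),None,fx=2.5,fy=2.5))
# change against the first pictures: tin rim box, jar, glass, key
for n,I,R in(('top',T,dict(tin=(195,135,250,205),glass=(415,100,465,155),jar=(90,200,130,235),key=(485,228,542,285))),('side',S,dict(tin=(340,145,390,180),jar=(315,120,340,150),glass=(420,315,468,370),key=(300,400,356,452)))):
    F=d[n]['frame'][:,:,::-1]
    for k,(x0,y0,x1,y1) in R.items():
        s,_=cv2.phaseCorrelate(cv2.cvtColor(np.ascontiguousarray(F[y0:y1,x0:x1]),6).astype(float),cv2.cvtColor(np.ascontiguousarray(I[y0:y1,x0:x1]),6).astype(float)); print(n,k,np.round(s,2))
h=cv2.cvtColor(d['top']['frame'],cv2.COLOR_RGB2HSV)
for n,I in(('before',d['top']['frame']),('after',T[:,:,::-1])):
    m=(I.max(2)<40)[210:260,180:215]; v,u=np.nonzero(m); print(n,cv2.minAreaRect(np.c_[u+180,v+210].astype(np.float32)))
E
```

```text
top [ 0.183  -0.3162] 0.147 stand mm -459.8 -411.7
top [0.5972 0.0537] 0.1073 stand mm 3.5 -105.4
side [ 0.1832 -0.3099] 0.1467 stand mm -458.6 -405.5
side [0.5948 0.0497] 0.1087 stand mm 0.6 -109.1
top tin [ 0.08 -0.06]
top glass [-0.   -0.02]
top jar [-0.06 -0.05]
top key [ 0.01 -0.01]
side tin [-0.03 -0.01]
side jar [0.85 0.11]
side glass [-0.13  0.06]
side key [ 0.01 -0.13]
before ((194.1505584716797, 235.5808868408203), (31.429216384887695, 6.067782402038574), 84.5596694946289)
after ((194.20225524902344, 235.62359619140625), (31.334407806396484, 6.162590980529785), 84.5596694946289)
```

View pics/c10.png

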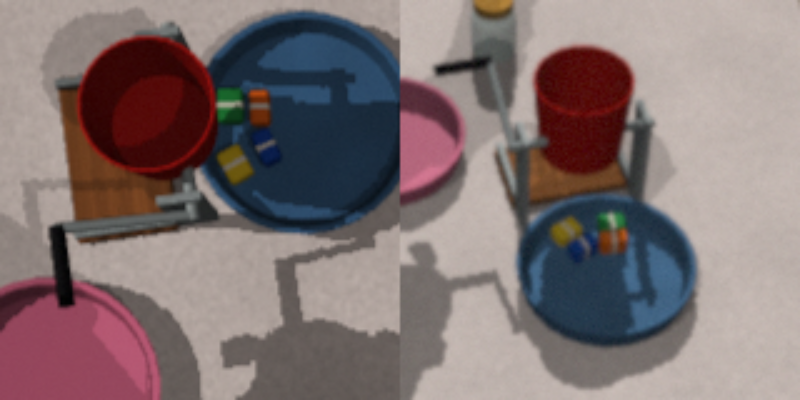

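The tin is empty and back upright, and its handle sits exactly where it started. The bowl is flat with all four sweets inside, and the jar, tea glass and key have not moved.

```bash
python3 -c "
from plant import manip
print(manip.job_done())"
```

```text
the job is handed in; nothing more can be done
None
```

Done and handed in: all four sweets are in the blue bowl, which is flat on the console under the tin; the tin is fully upright at its stop, and the jar, tea glass and key are undisturbed.

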